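# Try three thumb screws in their gauge nuts and keep the two that turn freely

## Robot

A 6-joint arm with a two-finger parallel gripper is mounted at the origin on the work surface. World frame = base frame: x ahead of the robot, y to its left, z up, the work surface at z = 0. Lengths are in m, angles in degrees, forces in N, time in s.
With the tool pointing down it reaches from about 0.4 to 0.825 m from the base axis. Payload 7 kg.
Tool frame: the origin (TCP) lies midway between the tips of the shut fingers; the grasp point (between the pads) lies 19 mm behind it; z points along the fingers, y is the line along which they close (so a half turn about z gives the same grasp; the last joint's range is limited). The gripper opens to 88 mm and grips with 3 to 60 N. Pads are 19 mm wide; open, the fingers measure 130 mm over their backs; the gripper's body (78 mm by 193 mm) begins 47 mm behind the grasp point.
Start: joints at [-57.863, 20.546, 0.682, 0, -70.136, -16.507], TCP at [0.182, -0.65, 0.227] pointing down, gripper open.
Joint ranges: [-176.03, 176.03], [-82.01, 121.73], [-58.28, 71.71], [-173.87, 95.51], [-174.79, -0.11], [-173.66, 173.66]. Speed limits (degrees/s): [136.94, 136.94, 172.46, 180, 180, 180].

## Interface

Orientations are given as [roll, pitch, yaw] about the fixed x, y, z axes, in that order (R = Rz(yaw) Ry(pitch) Rx(roll)).
In Python, from plant import ctrl, viewer, close_job gives the robot as it stands. The module is installed in compiled form; this text tells all that it offers.
- The arm moves only by the tool step_arm, never from a script. Its argument "moves" is a list that holds one entry, the list of rows, each a list of 5 numbers: the shift along the world's x, y, z in cm, then the turn about the world's z in rad, then the finger opening in cm, from 0 to 8.76. In form: [[[tx, ty, tz, twist, grip], ...]]. A call has 1 to 10 rows; each row shifts and turns the commanded pose from where the row before left it; what a row does not reach is not made up. A row lasts 1/10 s, in which the tool goes at most 50 mm and 8.59 degrees, less where a joint would pass 70% of its speed; a pose out of reach is approached as far as the arm can. A call with a gripper value outside its range is refused whole. The fingers move at their own pace and stop on an object; the grip force is fixed at half the most. Time passes only in rows, so rows that do not move let the fingers close. It gives the time, the measured TCP pose, the force, the opening and the grip force at its end, in the units of the state.
- ctrl.get_obs(): the state, without advancing time (a new reading comes with each control period).
- viewer.snapshot(name): name is "side" or "top"; returns (picture, depth): 480x640x3 uint8, blue, green, red; 480x640 float32, m along the optical axis (not along the pixel's ray), 0 where there is no reading.
- viewer.camera_info(name): a dict with "camera_matrix" (3x3 intrinsics, pixels), "eye" and "orientation" of the camera in the world. Camera axes: x right, y down, z forward; pixel columns grow to the right and rows downward; lengths in m; the calibration is good to about 2 mm. A picture is of the moment at which its call begins. camera_info takes no time and is no camera call.
- close_job(): hands the job in; it is judged then, once.
The state is a dict: "clock": time; "joint_pos": joint angles; "qvel": joint speeds; "tau": joint torques, N m; "tool_pos": TCP position; "orientation": TCP orientation; "force": force on the tool from outside, world axes, zero at the start; "moment": the same for the moment, N m; "opening": finger opening in m; "gripper_force": force on a finger pad.
Only numpy, scipy, OpenCV 4.12 (cv2) and the standard library are available. Lean on these libraries where they do the work, as an engineer would, in place of code of your own. Each camera call takes 0.05 s, during which the arm holds its last target. There are 200 camera calls.

## Task

Two of the three brass thumb screws in the wooden block turn freely in their nuts and one binds: before moving any of them, try each where it stands by turning it a good quarter turn clockwise (seen from above), or until it stops dead. Then lift the two free-turning ones out, nut and all, and stand them upright on their nuts on the floor of the green tray, leaving the one that binds in its place in the block. Leave the other things on the bench where they are.

Things in the scene. Friction and masses are not known exactly. Their poses are not given: they have to be found in the camera images.
- pair_a: One of three look-alike pairs, 250 g: steel square nut (46 x 46 mm, 22 mm high) with a brass thumb screw that stays in it when lifted. Origin: centre of the nut's underside, z up; the pose is the nut's. Heights above it: 24 mm collar 36 to 40 mm; thumb grip, a plate 38 mm long and 10 mm thick, 39 to 67 mm.
- screw_a (a joint): Turn of pair_a's screw in its nut, rad, grows clockwise seen from above (tightening). Starts from -0.3 to 0.1. A free screw has a slight drag (0.03 N m) and goes to 2.6, sinking 1 mm per rad; the one that binds stops dead near 0.5. Which of the three binds varies.
- grip_a (a point): Point on the screw axis of pair_a, in the thumb grip, 55 mm above the nut's underside; x along the grip's 38 mm length, y across its 10 mm thickness, z up. Turns with the screw.
- pair_b: One of three look-alike pairs, 250 g: steel square nut (46 x 46 mm, 22 mm high) with a brass thumb screw that stays in it when lifted. Origin: centre of the nut's underside, z up; the pose is the nut's. Heights above it: 24 mm collar 36 to 40 mm; thumb grip, a plate 38 mm long and 10 mm thick, 39 to 67 mm.
- screw_b (a joint): Turn of pair_b's screw in its nut, rad, grows clockwise seen from above (tightening). Starts from -0.3 to 0.1. A free screw has a slight drag (0.03 N m) and goes to 2.6, sinking 1 mm per rad; the one that binds stops dead near 0.5. Which of the three binds varies.
- grip_b (a point): Point on the screw axis of pair_b, in the thumb grip, 55 mm above the nut's underside; x along the grip's 38 mm length, y across its 10 mm thickness, z up. Turns with the screw.
- pair_c: One of three look-alike pairs, 250 g: steel square nut (46 x 46 mm, 22 mm high) with a brass thumb screw that stays in it when lifted. Origin: centre of the nut's underside, z up; the pose is the nut's. Heights above it: 24 mm collar 36 to 40 mm; thumb grip, a plate 38 mm long and 10 mm thick, 39 to 67 mm.
- screw_c (a joint): Turn of pair_c's screw in its nut, rad, grows clockwise seen from above (tightening). Starts from -0.3 to 0.1. A free screw has a slight drag (0.03 N m) and goes to 2.6, sinking 1 mm per rad; the one that binds stops dead near 0.5. Which of the three binds varies.
- grip_c (a point): Point on the screw axis of pair_c, in the thumb grip, 55 mm above the nut's underside; x along the grip's 38 mm length, y across its 10 mm thickness, z up. Turns with the screw.
- block: Dark wooden block, 85 (x) by 310 (y) mm, 40 mm high, fixed; origin: centre of its underside. Three square nests 49 mm wide, 10 mm deep, in a row along y 100 mm apart, the middle one at its centre, each hold one nut (underside 30 mm above the bench) and keep it from turning. Which pair is in which nest varies.
- tray: Green painted open tray, 140 (x) by 230 (y) mm outside, 30 mm high, walls and floor 4 mm thick, fixed; origin at the centre of its underside.
- tin: yellow tin, 72 mm across, 85 mm high, loose, standing beside the tray; not part of the job.
- bottle: green glass bottle, 60 mm across, 200 mm high, loose; not part of the job.
- hammer: hammer lying on the bench, loose; not part of the job.
- sponge: yellow block, 90 x 60 x 35 mm, loose; not part of the job.

How it is judged:
By the outcome, as a careful person would: the job done as asked, in the order asked, and still so for the second after the job is handed in, with the robot touching nothing.
It also fails if it takes over 72 s, if anything falls off the work surface, if the arm or the gripper's body presses on something with over 40 N, if the wrist force passes 120 N, or if a joint passes its speed limit or range.

## Working session

There is one attempt and no reset: what is moved stays moved. The work goes in short steps, Python scripts to look and compute and a tool call to move; the robot and the scene stay as the last step left them, time stands still between calls to the robot, and variables do not carry over. Pictures are saved under pics/ and viewed, at most 10 in all, crops included, and the job is handed in when it is done.

Besides the shell and the picture viewer there is one more tool, called by a JSON object that holds its "op" and its "data". step_arm: Moves the arm, as the interface text tells. Its arguments: {"type":"object","properties":{"moves":{"type":"array","items":{"type":"array","items":{"type":"array","items":{"type":"number"}}}}},"required":["moves"]}

```bash
mkdir -p pics; cat > h.py <<'E'
import numpy as np, cv2
from plant import ctrl, viewer, close_job
def snap(n,f):
    p,d=viewer.snapshot(n); cv2.imwrite(f'pics/{f}.png',p); np.save(f'pics/{f}.npy',d); return p,d
def rot(n):
    from scipy.spatial.transform import Rotation as R
    o=np.array(viewer.camera_info(n)['orientation'])
    return o if o.shape==(3,3) else (R.from_euler('xyz',o,degrees=True).as_matrix() if o.size==3 else None)
def ray(n,u,v,z):
    "world point at height z on the pixel's ray"
    c=viewer.camera_info(n);K=np.array(c['camera_matrix']);e=np.array(c['eye'])
    r=rot(n)@np.linalg.solve(K,[u,v,1]); return e+r*(z-e[2])/r[2]
def cloud(n,d):
    c=viewer.camera_info(n);K=np.array(c['camera_matrix']);e=np.array(c['eye'])
    v,u=np.mgrid[:480,:640]; q=np.stack([u,v,np.ones_like(u)],-1)@np.linalg.inv(K).T*d[...,None]
    return q@rot(n).T+e
E
python3 - <<'E'
from h import *
for n in('top','side'): print(viewer.camera_info(n)); snap(n,n+'0')
print(ctrl.get_obs())
E
```

```text
{'camera_matrix': array([[505.91545892,   0.        , 326.4680787 ],
       [  0.        , 505.91545892, 245.98345178],
       [  0.        ,   0.        ,   1.        ]]), 'eye': array([0.47019842, 0.0366127 , 1.35315897]), 'orientation': array([-175.95593927,   -0.274514  ,  -90.51944565])}
{'camera_matrix': array([[532.17572837,   0.        , 325.7288199 ],
       [  0.        , 532.17572837, 245.19672463],
       [  0.        ,   0.        ,   1.        ]]), 'eye': array([0.17159169, 0.63701084, 1.00811699]), 'orientation': array([-141.98326842,    0.92560129, -146.70926821])}
{'clock': 0.1, 'joint_pos': array([-5.78630250e+01,  2.05896336e+01,  6.39885190e-01, -1.60022250e-02,
       -7.01363891e+01, -1.65065244e+01]), 'qvel': array([ 0.0305988 , -0.04134682,  0.18806404, -0.06580146,  0.04932555,
       -0.00701247]), 'tau': array([-2.00600945e-03, -5.84162772e+01,  2.93751884e+01,  7.01561853e+00,
        1.01295396e-02, -5.31374019e-05]), 'tool_pos': array([ 0.18171267, -0.64963677,  0.22570239]), 'orientation': array([ 1.79913138e+02, -1.00519432e-02, -1.64374990e+02]), 'force': array([0.79572324, 0.0587154 , 0.00579317]), 'moment': array([-0.03751123, -0.03433697,  0.01234618]), 'gripper_force': 0.0, 'opening': 0.08757276502880397}
```

View pics/top0.png

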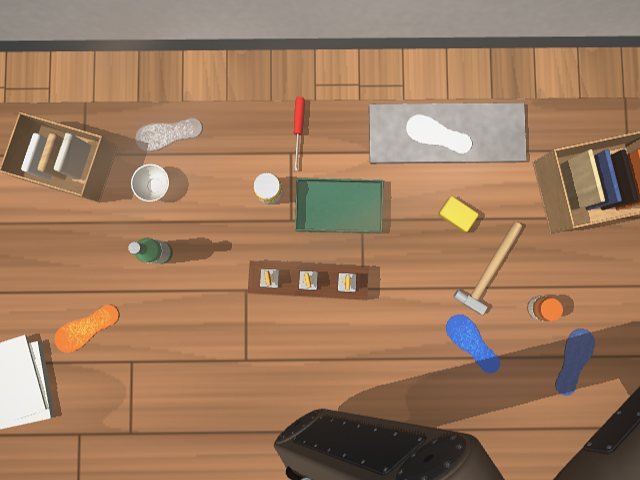

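View pics/side0.png

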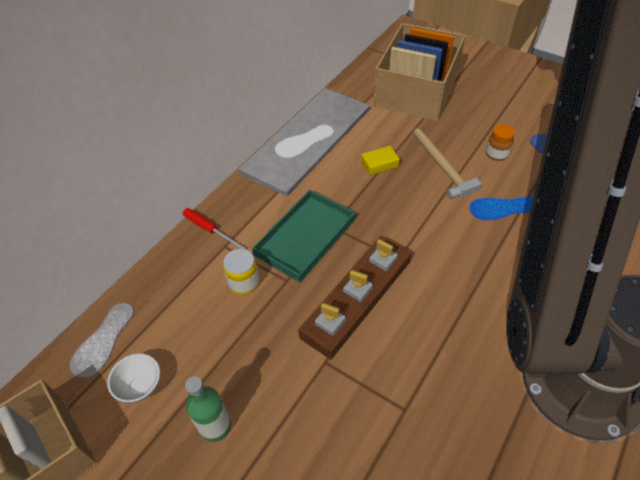

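The top view shows the block at about (314,281), with screws at (269,278), (308,281) and (347,282). The tray is at (340,206) and the tin at (267,187). The side view agrees. Next I'll measure the grips closely.

```bash
python3 - <<'E'
from h import *
for n,c in(('top',(225,245,390,310)),('side',(290,225,420,360))):
    p=cv2.imread(f'pics/{n}0.png');d=np.load(f'pics/{n}0.npy');P=cloud(n,d)
    hsv=cv2.cvtColor(p,cv2.COLOR_BGR2HSV)
    m=np.zeros((480,640),bool);m[c[1]:c[3],c[0]:c[2]]=1
    brass=(m&(P[...,2]>.085)&(P[...,2]<.11))
    k,l,s,ce=cv2.connectedComponentsWithStats(brass.astype(np.uint8))
    for i in range(1,k):
        if s[i,4]<15: continue
        q=P[l==i]; r=cv2.minAreaRect((q[:,:2]*1000).astype(np.float32)); print(n,ce[i].round(1),s[i,4],np.median(q,0).round(4),q[:,:2].mean(0).round(4),r, 'zmax',q[:,2].max().round(4))
    b=m&(P[...,2]>.033)&(P[...,2]<.046)
    print(n,'block',cv2.minAreaRect((P[b][:,:2]*1000).astype(np.float32)))
d=np.load('pics/top0.npy');P=cloud('top',d)
m=np.zeros((480,640),bool);m[165:245,288:400]=1
b=m&(P[...,2]>.022)&(P[...,2]<.036);print('tray',cv2.minAreaRect((P[b][:,:2]*1000).astype(np.float32)))
p=cv2.imread('pics/top0.png')[245:310,235:395];s=cv2.imread('pics/side0.png')[225:360,290:420]
cv2.imwrite('pics/c.png',np.vstack([cv2.resize(p,(800,325),interpolation=2)]));
E
```

```text
top [267.3 277. ] 67 [0.4832 0.1775 0.0966] [0.4831 0.1772] ((483.0263366699219, 177.77267456054688), (36.43647003173828, 10.045689582824707), 10.496712684631348) zmax 0.103
top [307.3 279.2] 62 [0.4773 0.0787 0.097 ] [0.4769 0.0779] ((477.29052734375, 78.33175659179688), (36.5958366394043, 10.064736366271973), 11.604125022888184) zmax 0.1063
top [347.5 281.5] 60 [ 0.4703 -0.0215  0.0976] [ 0.4703 -0.0215] ((470.3120422363281, -21.555618286132812), (7.844057083129883, 37.11528396606445), 89.18896484375) zmax 0.1011
top block ((476.66748046875, 78.2890396118164), (310.3174743652344, 85.0198974609375), 86.36131286621094)
side [384.4 245.5] 106 [ 0.468  -0.0203  0.0945] [ 0.4685 -0.0207] ((469.683349609375, -22.2871036529541), (11.94930648803711, 37.82101821899414), 87.13880157470703) zmax 0.0996
side [358.1 275.6] 112 [0.4752 0.0789 0.0953] [0.4752 0.0787] ((476.0816955566406, 78.13155364990234), (37.14475631713867, 13.29393196105957), 13.720473289489746) zmax 0.1005
side [329.3 308.6] 123 [0.4824 0.1787 0.0953] [0.482  0.1782] ((482.81793212890625, 176.79075622558594), (37.83567428588867, 11.476859092712402), 10.720540046691895) zmax 0.1002
side block ((520.9486083984375, 73.15408325195312), (313.93658447265625, 175.55462646484375), 86.28599548339844)
tray ((674.284912109375, -4.2005462646484375), (229.85145568847656, 141.47537231445312), 88.19169616699219)
```

View pics/c.png

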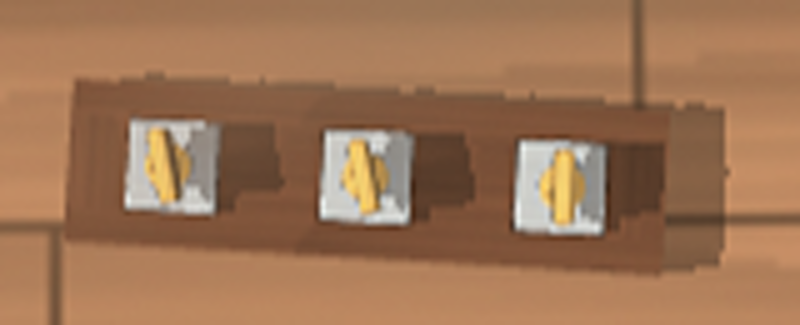

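The crop shows three grips across nuts that sit square in the block. The left and middle grips are tilted about +11° and the right one about -1.5°. The block's yaw is about -3.6°. I'm starting with the right one, arriving at yaw ≈ 0 so the last joint has room to turn clockwise.

{"op": "step_arm", "data": {"moves": [[[1.44,3.14,0,0.142,4],[1.44,3.14,0,0.142,4],[1.44,3.14,0,0.142,4],[1.44,3.14,0,0.142,4],[1.44,3.14,0,0.142,4],[1.44,3.14,0,0.142,4],[1.44,3.14,0,0.142,4],[1.44,3.14,0,0.142,4],[1.44,3.14,0,0.142,4],[1.44,3.14,0,0.142,4]]]}}

```text
clock: 1.1
tool_pos: [0.326, -0.3346, 0.2264]
orientation: [180.0, 0.0, -82.7]
force: [1.8, -1.2, 0.1]
opening: 0.0398
gripper_force: 0.0
```

{"op": "step_arm", "data": {"moves": [[[1.44,3.14,-0.8,0.142,4],[1.44,3.14,-0.8,0.142,4],[1.44,3.14,-0.8,0.142,4],[1.44,3.14,-0.8,0.142,4],[1.44,3.14,-0.8,0.142,4],[1.44,3.14,-0.8,0.142,4],[1.44,3.14,-0.8,0.142,4],[1.44,3.14,-0.8,0.142,4],[1.44,3.14,-0.8,0.142,4],[1.44,3.14,-0.8,0.142,4]]]}}

```text
clock: 2.1
tool_pos: [0.47, -0.0206, 0.1462]
orientation: [-180.0, 0.0, -1.3]
force: [0.3, -0.2, 0.4]
opening: 0.04
gripper_force: 0.0
```

{"op": "step_arm", "data": {"moves": [[[0,0,0,0,4],[0,0,0,0,4]]]}}

```text
clock: 2.3
tool_pos: [0.4695, -0.0215, 0.146]
orientation: [180.0, 0.1, -1.6]
force: [-0.8, -0.6, -0.8]
opening: 0.0396
gripper_force: 0.0
```

{"op": "step_arm", "data": {"moves": [[[0,0,-1.8,0,4],[0,0,-1.8,0,4],[0,0,-1.8,0,4],[0,0,-1.2,0,4],[0,0,-0.6,0,4],[0,0,0,0,4],[0,0,0,0,0.5],[0,0,0,0,0.5],[0,0,0,0,0.5],[0,0,0,0,0.5]]]}}

```text
clock: 3.3
tool_pos: [0.47, -0.0219, 0.075]
orientation: [-180.0, -0.0, -1.7]
force: [1.2, -0.5, 0.8]
opening: 0.0136
gripper_force: 0.0
```

{"op": "step_arm", "data": {"moves": [[[0,0,0,0,0.5],[0,0,0,0,0.5]]]}}

```text
clock: 3.5
tool_pos: [0.47, -0.022, 0.0748]
orientation: [-180.0, -0.0, -1.6]
force: [-1.2, -0.5, 1.8]
opening: 0.0095
gripper_force: 30.0
```

```bash
python3 - <<'E'
from h import *
o=ctrl.get_obs();print(o['joint_pos'].round(1),o['force'].round(2),o['moment'].round(3))
p,d=snap('side','g1');cv2.imwrite('pics/g1c.png',cv2.resize(p[180:360,280:460],(720,720))[:600])
E
```

```text
[ 21.4  10.7 -36.    0.  -43.3  67. ] [-1.16 -0.46  1.79] [-0.084  0.198  0.004]
```

View pics/g1c.png

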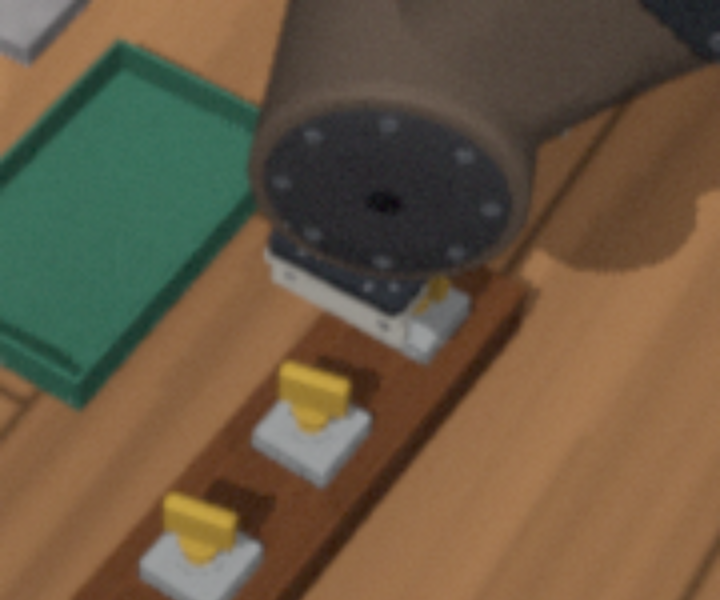

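The side view shows the gripper holding the near grip, with the other two untouched. Opening is 9.5 mm at 30 N, so I'm turning it clockwise.

{"op": "step_arm", "data": {"moves": [[[0,0,-0.01,-0.14,0.5],[0,0,-0.01,-0.14,0.5],[0,0,-0.01,-0.14,0.5],[0,0,0,0,0.5]]]}}

```text
clock: 3.95
tool_pos: [0.4701, -0.0219, 0.0744]
orientation: [-180.0, -0.0, -25.8]
force: [-0.5, 0.4, 2.7]
opening: 0.0095
gripper_force: 30.0
```

```bash
cat >> h.py <<'E'
def st():
    o=ctrl.get_obs();print(o['tool_pos'].round(4),o['orientation'].round(1),o['force'].round(1),o['moment'].round(3),o['joint_pos'].round(1)[[0,5]])
E
python3 -c "from h import *;st()"
```

```text
[ 0.4701 -0.0219  0.0744] [-180.    -0.   -25.8] [-0.5  0.4  2.7] [ 0.11   0.107 -0.039] [21.4 42.8]
```

{"op": "step_arm", "data": {"moves": [[[0,0,-0.01,-0.1,0.5],[0,0,-0.01,-0.1,0.5],[0,0,0,0,0.5]]]}}

```text
clock: 4.25
tool_pos: [0.4702, -0.0218, 0.0742]
orientation: [-180.0, -0.0, -37.0]
force: [1.5, 0.5, 1.2]
opening: 0.0101
gripper_force: 30.0
```

```bash
python3 -c "from h import *;st()"
```

```text
[ 0.4702 -0.0218  0.0742] [-180.   -0.  -37.] [1.5 0.5 1.2] [ 0.27  -0.196  0.028] [21.4 31.6]
```

{"op": "step_arm", "data": {"moves": [[[0,0,-0.01,-0.1,0.5],[0,0,-0.01,-0.1,0.5],[0,0,0,0,0.5]]]}}

```text
clock: 4.55
tool_pos: [0.4716, -0.0212, 0.0743]
orientation: [-179.8, -0.1, -48.4]
force: [5.5, 2.6, -2.8]
opening: 0.0099
gripper_force: 30.0
```

```bash
python3 -c "from h import *;st()"
```

```text
[ 0.4716 -0.0212  0.0743] [-1.798e+02 -1.000e-01 -4.840e+01] [ 5.5  2.6 -2.8] [ 1.125 -1.73   0.204] [21.4 20.2]
```

{"op": "step_arm", "data": {"moves": [[[0,0,0,-0.1,0.5],[0,0,0,0,0.5]]]}}

```text
clock: 4.75
tool_pos: [0.4719, -0.0212, 0.0743]
orientation: [-179.8, -0.1, -54.0]
force: [6.3, 2.7, -3.0]
opening: 0.0101
gripper_force: 30.6
```

```bash
python3 -c "
from h import *
st();p,d=snap('side','g2');cv2.imwrite('pics/g2c.png',cv2.resize(p[200:320,330:450],(600,600),interpolation=2))"
```

```text
[ 0.4719 -0.0212  0.0743] [-1.798e+02 -1.000e-01 -5.400e+01] [ 6.3  2.7 -3. ] [ 1.081 -1.979  0.62 ] [21.4 14.5]
```

View pics/g2c.png

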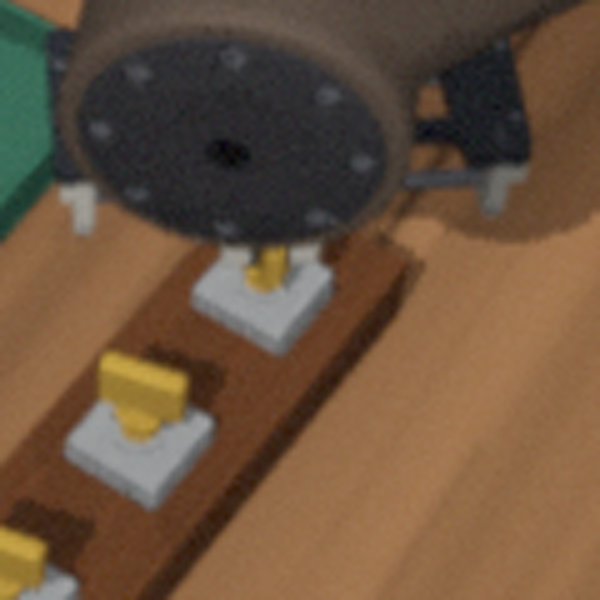

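The moment about z climbed 0.03 → 0.20 → 0.62 N m, far above the 0.03 N m drag. The picture shows the nut slightly skewed in its nest. This looks like a dead stop. I'll back off to relieve it, release, and read the grip's angle.

{"op": "step_arm", "data": {"moves": [[[0,0,0,0.1,0.5],[0,0,0,0.1,0.5],[0,0,0,0.06,0.5],[0,0,0,0,0.5]]]}}

```text
clock: 5.2
tool_pos: [0.4705, -0.0217, 0.0741]
orientation: [-179.9, -0.0, -39.1]
force: [2.8, 1.8, 2.6]
opening: 0.0095
gripper_force: 30.0
```

```bash
python3 -c "from h import *;st()"
```

```text
[ 0.4705 -0.0217  0.0741] [-179.9   -0.   -39.1] [2.8 1.8 2.6] [ 0.728 -0.745  0.063] [21.4 29.5]
```

{"op": "step_arm", "data": {"moves": [[[0,0,0,0,4],[0,0,0,0,4],[0,0,0,0,4],[0,0,2.5,0.1,4],[0,0,2.5,0.14,4],[0,0,2.4,0.14,4],[0.2,3.3,0,0.14,4],[0.2,3.3,0,0.14,4],[0.2,3.3,0,0.14,4],[0,0,0,0.08,4]]]}}

```text
clock: 6.2
tool_pos: [0.4761, 0.0795, 0.1479]
orientation: [-180.0, -0.0, 11.4]
force: [0.4, -1.1, -1.0]
opening: 0.0402
gripper_force: 0.0
```

```bash
cat >> h.py <<'E'
def grips(n,c,f,lo=.085,hi=.11):
    p,d=snap(n,f);P=cloud(n,d);m=np.zeros((480,640),bool);m[c[1]:c[3],c[0]:c[2]]=1
    k,l,s,ce=cv2.connectedComponentsWithStats((m&(P[...,2]>lo)&(P[...,2]<hi)).astype(np.uint8))
    for i in range(1,k):
        if s[i,4]<25: continue
        q=P[l==i]; print(n,ce[i].round(),s[i,4],np.median(q,0).round(4),np.round(cv2.minAreaRect((q[:,:2]*1000).astype(np.float32))[0],1),[np.round(v,1) for v in cv2.minAreaRect((q[:,:2]*1000).astype(np.float32))[1:]])
E
python3 -c "
from h import *
st();grips('side',(280,220,430,370),'r1s');grips('top',(225,245,390,310),'r1t')
a=cv2.imread('pics/r1s.png')[210:330,320:440];b=cv2.imread('pics/r1t.png')[230:330,280:400]
cv2.imwrite('pics/r1.png',np.hstack([cv2.resize(a,(400,400),interpolation=2),cv2.resize(b,(400,400),interpolation=2)]))"
```

```text
[0.4761 0.0795 0.1479] [-180.    -0.    11.4] [ 0.4 -1.1 -1. ] [-0.226  0.137 -0.015] [32.9 68.5]
side [329. 309.] 123 [0.4817 0.1782 0.0944] [483.  177.1] [array([37.1, 12.2]), np.float64(10.5)]
```

View pics/r1.png

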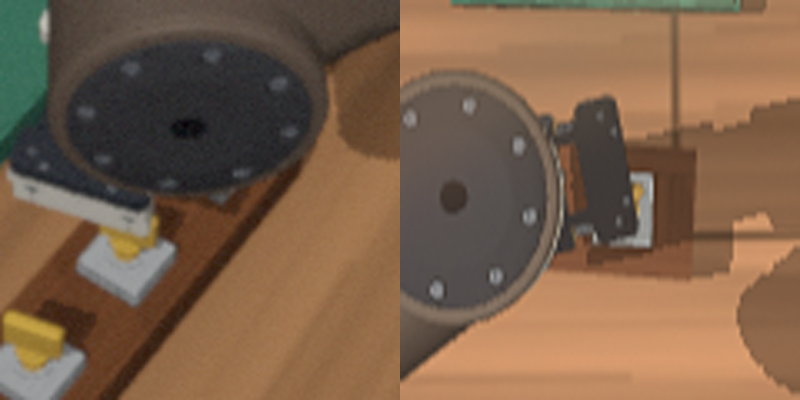

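The gripper hides the right screw in both views, so I'll check its angle later. Next is the middle one, and I'm already above it.

{"op": "step_arm", "data": {"moves": [[[0.05,-0.1,-1.8,0.015,4],[0,0,-1.8,0,4],[0,0,-1.8,0,4],[0,0,-1.2,0,4],[0,0,-0.7,0,4],[0,0,0,0,0.5],[0,0,0,0,0.5],[0,0,0,0,0.5],[0,0,0,0,0.5],[0,0,0,0,0.5]]]}}

```text
clock: 7.3
tool_pos: [0.4767, 0.0762, 0.0754]
orientation: [-180.0, -0.1, 11.8]
force: [1.0, -0.3, 0.5]
opening: 0.0098
gripper_force: 30.0
```

{"op": "step_arm", "data": {"moves": [[[0,0,0,0,0.5],[0,0,0,0,0.5],[0,0,-0.01,-0.14,0.5],[0,0,-0.01,-0.14,0.5],[0,0,-0.02,-0.14,0.5],[0,0,-0.01,-0.14,0.5],[0,0,-0.01,-0.14,0.5],[0,0,0,0,0.5]]]}}

```text
clock: 8.1
tool_pos: [0.4766, 0.0763, 0.0745]
orientation: [-180.0, -0.0, -28.4]
force: [0.8, 0.8, 1.5]
opening: 0.0096
gripper_force: 30.0
```

```bash
python3 -c "from h import *;st()"
```

```text
[0.4766 0.0763 0.0745] [-180.    -0.   -28.4] [0.8 0.8 1.5] [0.495 0.213 0.004] [32.5 29.1]
```

{"op": "step_arm", "data": {"moves": [[[0,0,-0.02,-0.1,0.5],[0,0,-0.01,-0.1,0.5],[0,0,0,0,0.5]]]}}

```text
clock: 8.4
tool_pos: [0.4767, 0.0763, 0.0743]
orientation: [-180.0, -0.0, -39.6]
force: [0.5, 1.9, 3.9]
opening: 0.0098
gripper_force: 30.0
```

```bash
python3 -c "from h import *;st()"
```

```text
[0.4767 0.0763 0.0743] [-180.    -0.   -39.6] [0.5 1.9 3.9] [ 0.647  0.388 -0.008] [32.5 17.9]
```

{"op": "step_arm", "data": {"moves": [[[0,0,-0.02,-0.1,0.5],[0,0,-0.01,-0.1,0.5],[0,0,0,0,0.5]]]}}

```text
clock: 8.7
tool_pos: [0.4767, 0.0763, 0.074]
orientation: [-179.9, -0.0, -51.0]
force: [0.4, 2.5, 4.4]
opening: 0.0098
gripper_force: 30.0
```

```bash
python3 -c "from h import *;st()"
```

```text
[0.4767 0.0763 0.074 ] [-179.9   -0.   -51. ] [0.4 2.5 4.4] [ 0.879  0.423 -0.   ] [32.5  6.5]
```

At yaw -51° the moment about z is zero, so the middle one is free. I'll finish past a quarter turn.

{"op": "step_arm", "data": {"moves": [[[0,0,0,-0.14,0.5],[0,0,-0.01,-0.14,0.5],[0,0,-0.01,-0.14,0.5],[0,0,-0.01,-0.14,0.5],[0,0,-0.01,-0.14,0.5],[0,0,0,0,0.5]]]}}

```text
clock: 9.3
tool_pos: [0.4767, 0.0763, 0.0734]
orientation: [-180.0, 0.0, -91.1]
force: [0.6, 2.1, 2.2]
opening: 0.0099
gripper_force: 30.0
```

```bash
python3 -c "from h import *;st()"
```

```text
[0.4767 0.0763 0.0734] [-180.     0.   -91.1] [0.6 2.1 2.2] [ 0.973  0.055 -0.024] [ 32.5 -33.6]
```

{"op": "step_arm", "data": {"moves": [[[0,0,0,0,4],[0,0,0,0,4],[0,0,0,0,4],[0,0,2.5,0.14,4],[0,0,2.5,0.14,4],[0,0,2.4,0.14,4],[0.1,1.7,0,0.14,4],[0.1,1.7,0,0.14,4],[0.1,1.7,0,0.14,4],[0.1,1.7,0,0.14,4]]]}}

```text
clock: 10.3
tool_pos: [0.48, 0.1443, 0.1471]
orientation: [180.0, 0.0, -34.7]
force: [0.4, 0.1, -0.2]
opening: 0.0402
gripper_force: 0.0
```

{"op": "step_arm", "data": {"moves": [[[0.1,1.7,0,0.14,4],[0.1,1.6,0,0.14,4],[0,0,0,0.14,4],[0,0,0,0.14,4],[0,0,0,0.14,4],[0,0,0,0.1,4],[0,0,0,0,4],[0,0,0,0,4]]]}}

```text
clock: 11.1
tool_pos: [0.4821, 0.1767, 0.147]
orientation: [180.0, 0.0, 10.5]
force: [-1.0, 0.7, 0.5]
opening: 0.0399
gripper_force: 0.0
```

```bash
python3 -c "
from h import *
st();grips('top',(290,245,390,310),'r2t')
a=cv2.imread('pics/r2t.png')[230:330,280:400]
cv2.imwrite('pics/r2.png',cv2.resize(a,(600,500),interpolation=2))"
```

```text
[0.4821 0.1767 0.147 ] [180.    0.   10.5] [-1.   0.7  0.5] [-0.092  0.128 -0.03 ] [42.1 58.5]
top [347. 281.] 59 [ 0.4715 -0.0204  0.0956] [470.6 -20.4] [array([ 9.6, 37.2]), np.float64(50.3)]
top [310. 279.] 42 [0.4772 0.0714 0.096 ] [476.1  71.4] [array([24.8,  7.5]), np.float64(89.6)]
```

View pics/r2.png

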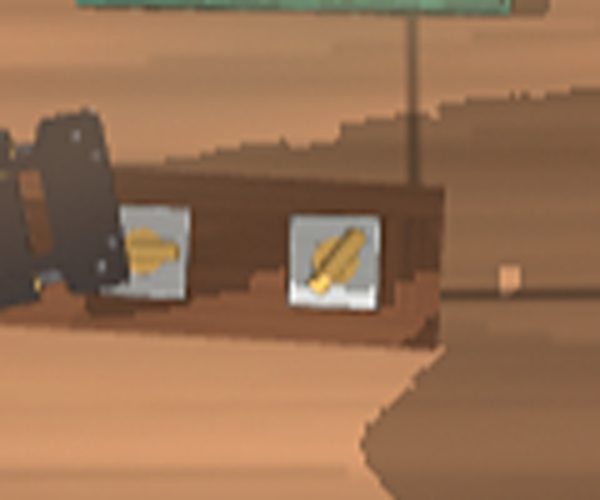

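In the top view the right grip sits at -40° (stopped after about 38°) and the middle one at about -90° (turned). Now the left one.

{"op": "step_arm", "data": {"moves": [[[0.05,0.05,-1.8,0,4],[0,0,-1.8,0,4],[0,0,-1.8,0,4],[0,0,-1.2,0,4],[0,0,-0.6,0,4],[0,0,0,0,0.5],[0,0,0,0,0.5],[0,0,0,0,0.5],[0,0,0,0,0.5],[0,0,0,0,0.5]]]}}

```text
clock: 12.15
tool_pos: [0.4831, 0.1777, 0.0758]
orientation: [-180.0, -0.1, 10.7]
force: [0.5, 0.5, 1.5]
opening: 0.0099
gripper_force: 30.0
```

{"op": "step_arm", "data": {"moves": [[[0,0,0,0,0.5],[0,0,0,0,0.5],[0,0,-0.01,-0.14,0.5],[0,0,-0.01,-0.14,0.5],[0,0,-0.02,-0.14,0.5],[0,0,-0.01,-0.14,0.5],[0,0,-0.01,-0.14,0.5],[0,0,0,0,0.5]]]}}

```text
clock: 12.95
tool_pos: [0.4831, 0.1776, 0.0749]
orientation: [-180.0, -0.0, -29.6]
force: [0.2, -0.7, 2.6]
opening: 0.0096
gripper_force: 30.0
```

```bash
python3 -c "from h import *;st()"
```

```text
[0.4831 0.1776 0.0749] [-180.    -0.   -29.6] [ 0.2 -0.7  2.6] [-0.115  0.051 -0.047] [42.1 18.4]
```

{"op": "step_arm", "data": {"moves": [[[0,0,-0.02,-0.1,0.5],[0,0,-0.01,-0.1,0.5],[0,0,-0.01,-0.1,0.5],[0,0,-0.01,-0.1,0.5],[0,0,0,0,0.5]]]}}

```text
clock: 13.45
tool_pos: [0.4832, 0.1776, 0.0745]
orientation: [-180.0, -0.0, -52.2]
force: [0.4, -1.4, 5.1]
opening: 0.0101
gripper_force: 30.0
```

```bash
python3 -c "from h import *;st()"
```

```text
[0.4832 0.1776 0.0745] [-180.    -0.   -52.2] [ 0.4 -1.4  5.1] [-0.199  0.029 -0.035] [42.1 -4.3]
```

The left one is free too. I'll finish its turn, then lift it straight out, since all three have now been tried.

{"op": "step_arm", "data": {"moves": [[[0,0,0,-0.14,0.5],[0,0,-0.01,-0.14,0.5],[0,0,-0.01,-0.14,0.5],[0,0,-0.01,-0.14,0.5],[0,0,-0.01,-0.14,0.5],[0,0,0,0,0.5]]]}}

```text
clock: 14.05
tool_pos: [0.4832, 0.1776, 0.0739]
orientation: [-180.0, 0.0, -92.3]
force: [1.1, -0.6, 3.9]
opening: 0.0097
gripper_force: 30.0
```

{"op": "step_arm", "data": {"moves": [[[0,0,0,0,0.5],[0,0,0.4,0,0.5],[0,0,0.6,0,0.5],[0,0,1,0,0.5],[0,0,1.5,0,0.5],[0,0,1.5,0,0.5],[0,0,1.5,0,0.5],[0,0,1.5,0,0.5],[0,0,0.6,0,0.5],[0,0,0,0,0.5]]]}}

```text
clock: 15.05
tool_pos: [0.483, 0.1778, 0.1608]
orientation: [-179.9, 0.1, -92.4]
force: [-1.2, -0.7, -1.9]
opening: 0.0098
gripper_force: 30.0
```

```bash
python3 -c "from h import *;st()"
```

```text
[0.483  0.1778 0.1608] [-1.799e+02  1.000e-01 -9.240e+01] [-1.2 -0.7 -1.9] [-0.002  0.129 -0.014] [ 42.1 -44.5]
```

Wrist force is about -2 N, so the pair is held. Carrying it to the tray.

{"op": "step_arm", "data": {"moves": [[[1.1,-0.8,0,0,0.5],[2,-1.5,0,0,0.5],[2.5,-1.8,0,0,0.5],[2.5,-1.8,0,0,0.5],[2.5,-1.8,0,0,0.5],[2.5,-1.8,0,0,0.5],[2.5,-1.8,0,0,0.5],[2.0,-1.4,0,0,0.5],[1.5,-1.1,0,0,0.5],[0,0,0,0,0.5]]]}}

```text
clock: 16.05
tool_pos: [0.675, 0.0371, 0.1574]
orientation: [179.9, -0.1, -92.6]
force: [-0.4, 0.7, -2.3]
opening: 0.0094
gripper_force: 30.0
```

{"op": "step_arm", "data": {"moves": [[[0,0,-1,0,0.5],[0,0,-2,0,0.5],[0,0,-2,0,0.5],[0,0,-2,0,0.5],[0,0,-2,0,0.5],[0,0,-1,0,0.5],[0,0,-0.6,0,0.5],[0,0,-0.2,0,0.5],[0,0,0,0,0.5],[0,0,0,0,0.5]]]}}

```text
clock: 17.05
tool_pos: [0.6744, 0.0396, 0.0527]
orientation: [-179.9, 0.0, -92.5]
force: [-0.4, 0.8, -2.2]
opening: 0.0098
gripper_force: 30.0
```

```bash
python3 -c "
from h import *
st();p,d=snap('side','p1');cv2.imwrite('pics/p1c.png',cv2.resize(p[170:290,230:370],(700,600),interpolation=2))"
```

```text
[0.6744 0.0396 0.0527] [-179.9    0.   -92.5] [-0.4  0.8 -2.2] [ 0.029  0.046 -0.078] [ 19.9 -22.3]
```

View pics/p1c.png

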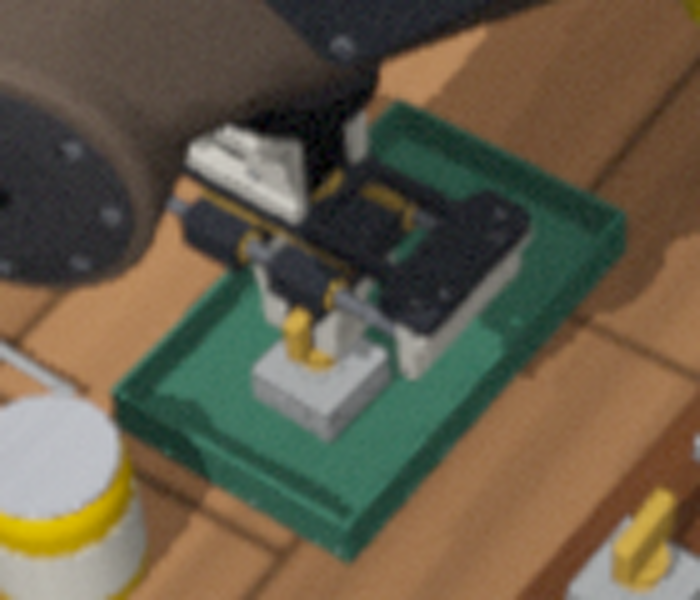

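The pair hangs upright a few mm above the tray floor at about (320,390) in the crop, clear of the walls. I'll lower it to contact.

{"op": "step_arm", "data": {"moves": [[[0,0,-0.2,0,0.5],[0,0,-0.15,0,0.5],[0,0,-0.05,0,0.5],[0,0,0,0,0.5]]]}}

```text
clock: 17.5
tool_pos: [0.674, 0.0395, 0.0482]
orientation: [-180.0, 0.0, -92.5]
force: [-0.2, -0.1, 0.3]
opening: 0.0097
gripper_force: 30.0
```

{"op": "step_arm", "data": {"moves": [[[0,0,-0.07,0,0.5],[0,0,0,0,0.5]]]}}

```text
clock: 17.7
tool_pos: [0.6741, 0.0396, 0.0478]
orientation: [-180.0, 0.0, -92.4]
force: [-2.2, 1.2, 4.6]
opening: 0.0101
gripper_force: 30.0
```

It's resting on the floor. Releasing and going back for the middle one.

{"op": "step_arm", "data": {"moves": [[[0,0,0,0,4],[0,0,0,0,4],[0,0,0,0,4],[0,0,1,0,4],[0,0,2.5,0,4],[0,0,3,0,4],[0,0,3.5,0,4],[-2,0.4,0,0,4],[-3,0.5,0,0,4],[-3,0.6,0,0,4]]]}}

```text
clock: 18.7
tool_pos: [0.5932, 0.0544, 0.1478]
orientation: [-180.0, 0.0, -92.5]
force: [-0.6, -0.0, -0.7]
opening: 0.0399
gripper_force: 0.0
```

{"op": "step_arm", "data": {"moves": [[[-3,0.6,0,0,4],[-3,0.6,0,0,4],[-3,0.6,0,0,4],[-2,0.4,0,0.03,4],[-0.7,0,0,0,4],[0,0,0,0,4],[0,0,0,0,4]]]}}

```text
clock: 19.4
tool_pos: [0.4778, 0.0767, 0.1476]
orientation: [-179.9, 0.0, -90.8]
force: [-0.1, -0.4, -0.3]
opening: 0.0397
gripper_force: 0.0
```

```bash
python3 -c "
from h import *
st();grips('side',(330,250,400,300),'m1s')
p,d=snap('top','m1t');P=cloud('top',d)
m=(P[...,2]>.05)&(P[...,2]<.08)&(abs(P[...,0]-.674)<.05)&(abs(P[...,1]-.04)<.05);q=P[m];print(len(q),q.mean(0),q[:,2].max() if len(q) else 0)"
```

```text
[0.4778 0.0767 0.1476] [-179.9    0.   -90.8] [-0.1 -0.4 -0.3] [-0.001  0.07  -0.035] [ 32.5 -33.3]
side [358. 276.] 96 [0.4754 0.0786 0.0937] [476.7  76.2] [array([39.9, 10.8]), np.float64(88.1)]
69 [0.67211669 0.04034059 0.06586165] 0.07372769966515103
```

{"op": "step_arm", "data": {"moves": [[[-0.1,0,-1.8,0,4],[0,0,-1.8,0,4],[0,0,-1.8,0,4],[0,0,-1.2,0,4],[0,0,-0.75,0,4],[0,0,0,0,0.5],[0,0,0,0,0.5],[0,0,0,0,0.5],[0,0,0,0,0.5],[0,0,0,0,0.5]]]}}

```text
clock: 20.5
tool_pos: [0.4763, 0.0767, 0.0741]
orientation: [-179.9, 0.0, -90.7]
force: [0.6, 0.4, -0.1]
opening: 0.0099
gripper_force: 30.0
```

{"op": "step_arm", "data": {"moves": [[[0,0,0,0,0.5],[0,0,0.4,0,0.5],[0,0,0.6,0,0.5],[0,0,1,0,0.5],[0,0,1.5,0,0.5],[0,0,1.5,0,0.5],[0,0,1.5,0,0.5],[0,0,1.5,0,0.5],[0,0,0.6,0,0.5],[0,0,0,0,0.5]]]}}

```text
clock: 21.5
tool_pos: [0.4762, 0.0767, 0.1607]
orientation: [-179.9, 0.1, -90.7]
force: [-0.7, 0.4, -3.5]
opening: 0.0097
gripper_force: 30.0
```

{"op": "step_arm", "data": {"moves": [[[1.3,-0.9,0,0,0.5],[2.3,-1.5,0,0,0.5],[2.5,-1.8,0,0,0.5],[2.5,-1.8,0,0,0.5],[2.5,-1.8,0,0,0.5],[2.5,-1.8,0,0,0.5],[2.5,-1.7,0,0,0.5],[2.2,-1.4,0,0,0.5],[1.5,-1.0,0,0,0.5],[0,0,0,0,0.5]]]}}

```text
clock: 22.5
tool_pos: [0.6746, -0.0619, 0.1573]
orientation: [179.9, -0.0, -90.8]
force: [1.0, 0.3, -2.6]
opening: 0.0095
gripper_force: 30.0
```

{"op": "step_arm", "data": {"moves": [[[0,0,-1,0,0.5],[0,0,-2,0,0.5],[0,0,-2,0,0.5],[0,0,-2,0,0.5],[0,0,-2,0,0.5],[0,0,-1,0,0.5],[0,0,-0.6,0,0.5],[0,0,-0.2,0,0.5],[0,0,0,0,0.5],[0,0,0,0,0.5]]]}}

```text
clock: 23.5
tool_pos: [0.6744, -0.0604, 0.0525]
orientation: [-179.9, 0.0, -90.7]
force: [0.1, 0.1, -2.7]
opening: 0.0097
gripper_force: 30.0
```

{"op": "step_arm", "data": {"moves": [[[0,0,-0.2,0,0.5],[0,0,-0.15,0,0.5],[0,0,-0.05,0,0.5],[0,0,0,0,0.5]]]}}

```text
clock: 23.9
tool_pos: [0.6742, -0.0605, 0.0481]
orientation: [-180.0, -0.0, -90.7]
force: [-0.5, 0.6, 0.7]
opening: 0.0103
gripper_force: 30.0
```

{"op": "step_arm", "data": {"moves": [[[0,0,-0.04,0,0.5],[0,0,0,0,4],[0,0,0,0,4],[0,0,0,0,4],[0,0,1,0,4],[0,0,2.5,0,4],[0,0,3,0,4],[0,0,4,0,4],[0,0,4,0,4],[0,-3,3,0,4]]]}}

```text
clock: 24.9
tool_pos: [0.6748, -0.0886, 0.2262]
orientation: [-179.8, 0.0, -90.6]
force: [1.4, -0.6, -0.4]
opening: 0.0401
gripper_force: 0.0
```

{"op": "step_arm", "data": {"moves": [[[-2,-4,0,0,4],[-2,-4,0,0,4],[-2,-4,0,0,4],[-2,-4,0,0,4],[-2,-4,0,0,4],[-2,-4,0,0,4],[-2,-4,0,0,4],[-2,-4,0,0,4],[0,-4,0,0,4],[0,0,0,0,4]]]}}

```text
clock: 25.9
tool_pos: [0.5124, -0.4547, 0.2223]
orientation: [180.0, -0.1, -91.0]
force: [-0.0, -0.2, -0.4]
opening: 0.0398
gripper_force: 0.0
```

```bash
python3 -c "
from h import *
st();p,d=snap('side','f1');grips('top',(225,245,390,310),'f1t')
cv2.imwrite('pics/f1c.png',cv2.resize(p[160:370,190:470],(800,600),interpolation=2))"
```

```text
[ 0.5124 -0.4547  0.2223] [ 1.8e+02 -1.0e-01 -9.1e+01] [-0.  -0.2 -0.4] [ 0.078  0.065 -0.023] [-25.3  24.3]
top [347. 281.] 60 [ 0.4715 -0.0204  0.0958] [470.6 -20.4] [array([ 9.6, 37.2]), np.float64(49.9)]
```

View pics/f1c.png

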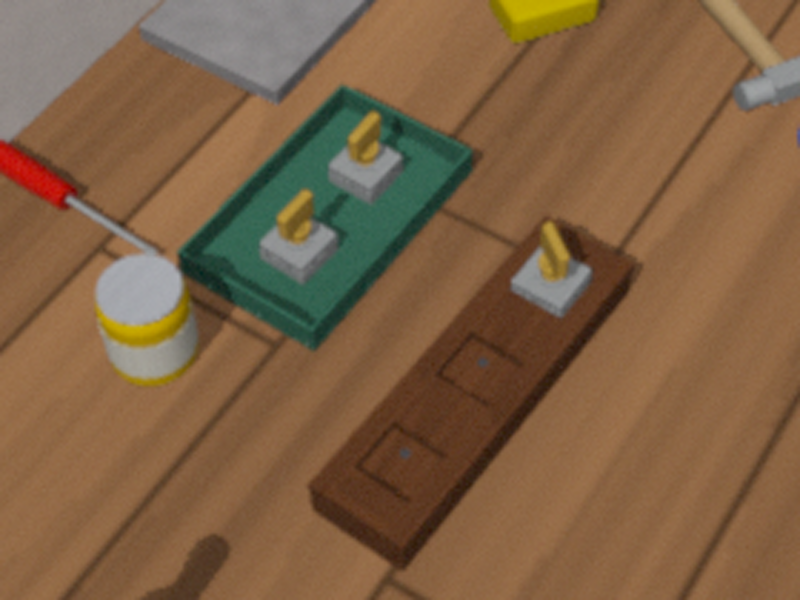

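Both free pairs stand upright in the tray at about (300,240) and (367,160). The one that binds is seated in its nest at (550,270), and the tin, hammer and sponge haven't moved.

```bash
python3 -c "
from plant import close_job
print(close_job())"
```

```text
the job is handed in; nothing more can be done
None
```

I tried all three screws in place first: the left and middle ones turned freely and now stand upright in the green tray, the right one bound at about 0.6 rad and stays in the block, and the job is handed in at about 26 s.

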